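Fetch the moisture tin from behind the sample jars and weigh it

TASK

The little round aluminium moisture tin is boxed in at the back of the wire caddy, behind the tall glass jar and the square steel canister. Stand the jar and the canister on the white drying tray to clear the way, set the tin in the middle of the balance pan, then put the jar and the canister back in the caddy, each on the spot where it stood. Keep all three upright, set them down rather than drop them, and leave the data logger, the label roll and the scoop alone.

Things in the scene. Friction and masses are not known exactly. Their poses are not given: they have to be found in the camera images.
- caddy: stainless wire caddy, fixed, 180 (its x) by 190 (its y) mm. Origin: centre of its underside; x to its back, z up. Base plate 4 mm thick: things in it stand at z = 4 mm. Wire rails 89 mm high along the sides (y = +-92) and back (x = +87); at the front (x = -87) only a wire 15 mm high. Jar and canister stand side by side in front, 96 mm apart, the tin behind the gap between them
- jar: tall round sample jar of clear glass with orange dried slices inside and a steel lid, 60 mm in diameter, 150 mm high in all (straight glass up to 128 mm, lid 52 mm wide), about 0.35 kg. Origin: centre of its underside, z up along its axis
- canister: tall square canister of bare steel with a black lid, 56 by 56 mm, 130 mm high (steel up to 112 mm), about 0.35 kg; like the jar, best gripped near its top, not deep in the gripper. Origin: centre of its underside; x and y square to its sides, z up. It stands nearly square to the caddy
- tin: low round lidded moisture tin of aluminium, 50 mm in diameter, 32 mm high, about 0.09 kg. Origin: centre of its underside, z up along its axis. It stands only 2 to 25 mm from the jar and the canister, so that the gripper's body has no room to come down over it while they stand there
- pan (a point): centre of the top face of the balance's round steel pan, 120 mm in diameter, 74 mm above the table. The white bench balance, 260 by 190 mm, is fixed; its display end lies to -x of this frame and nothing on it is higher than the pan. It stands left or right of the caddy, the tray on the other side
- tray: small white plastic drying tray with slotted rims, fixed, 260 (its x) by 190 (its y) mm outside, empty. Origin: centre of its underside, on the table, z up. Floor 5 mm thick: things on it stand at z = 5 mm. Rim 5 mm thick, 30 mm high, corner lugs to 38 mm. The flat floor, 250 by 180 mm, takes both jar and canister, for example 55 mm either side of the centre along x
- logger: bystander, to be left alone: grey temperature logger, a flat box 62 by 42 by 20 mm, lying loose on the table in front of the caddy. Origin: centre of its underside
- label_roll: bystander, to be left alone: roll of white paper labels, ring 60 mm in diameter with a 25 mm hole, 28 mm high, lying loose on the table in front of the caddy. Origin: centre of its underside
- scoop: bystander, to be left alone: steel hand scoop, 220 mm long, up to 30 mm high, lying loose on the table behind the caddy. Origin: on its underside near the middle; x points along it to the blade

How it is judged (in metres and radians):
On the way, in this order (a step that is already met when the one before it is completed fails the run):
1. the jar and the canister both stand upright and released on the drying tray (x of jar in the frame of tray between -0.102 and 0.102 m and y of jar in the frame of tray between -0.067 and 0.067 m and z of jar in the frame of tray between 0 and 0.01 m and angle between each of jar, canister's own z axis and vertical below 0.1 rad and linear speed of each of jar, canister below 0.03 m/s and contact force between the fingers and jar below 0.2 N and x of canister in the frame of tray between -0.102 and 0.102 m and y of canister in the frame of tray between -0.067 and 0.067 m and z of canister in the frame of tray between 0 and 0.01 m and contact force between the fingers and canister below 0.2 N), for 0.2 s.
2. the tin stands released in the middle of the balance pan while the jar and the canister wait on the tray (all of step 1 and horizontal distance between tin and pan below 0.015 m and z of tin in the frame of pan between -0.005 and 0.005 m and angle between tin's own z axis and vertical below 0.1 rad and linear speed of tin below 0.03 m/s and contact force between the fingers and tin below 0.2 N), for 0.2 s.
At the end, for the whole second after the job is handed in: The tin stands upright on the balance pan, its centre within 15 mm of the pan's; the jar and the canister stand upright in the caddy, each within 15 mm of where it stood at the start; all three are released and at rest (horizontal distance between tin and pan below 0.015 m and z of tin in the frame of pan between -0.005 and 0.005 m and angle between each of tin, jar, canister's own z axis and vertical below 0.1 rad and linear speed of each of tin, jar, canister below 0.03 m/s and contact force between the fingers and tin below 0.2 N and distance of each of jar, canister from where it was at the start of the episode below 0.015 m and contact force between the fingers and jar below 0.2 N and contact force between the fingers and canister below 0.2 N); the robot touches nothing.
It fails at once if the jar, the canister or the tin is tipped (more than about 30 degrees) (angle between any of jar, canister, tin's own z axis and vertical above 0.5 rad).
It fails at once if the jar, the canister or the tin is dropped or knocked flying (faster than 0.6 m/s while not held) ((contact force between the fingers and jar below 0.05 N and linear speed of jar above 0.6 m/s) or (contact force between the fingers and canister below 0.05 N and linear speed of canister above 0.6 m/s) or (contact force between the fingers and tin below 0.05 N and linear speed of tin above 0.6 m/s)).
It fails at once if the logger, the label roll or the scoop is shifted by more than 30 mm (distance of any of logger, label_roll, scoop from where it was at the start of the episode above 0.03 m).
It also fails if it takes over 128 s, if anything falls off the work surface, if the arm or the gripper's body presses on something with over 40 N, if the wrist force passes 120 N, or if a joint passes its speed limit or range.

ROBOT

A 6-joint arm with a two-finger parallel gripper is mounted at the origin on the work surface. World frame = base frame: x ahead of the robot, y to its left, z up, the work surface at z = 0. Lengths are in m, angles in degrees, forces in N, time in s.
With the tool pointing down it reaches from about 0.4 to 0.825 m from the base axis. Payload 7 kg.
Tool frame: the origin (TCP) lies at the very end of the fingers, on their centre line; the grasp point (between the pads) lies 19 mm behind it; z points along the fingers, y is the line along which they close (so a half turn about z gives the same grasp; the last joint's range is limited). The gripper opens to 88 mm and grips with 3 to 60 N. Pads are 19 mm wide; open, the fingers measure 130 mm over their backs; the gripper's body (78 mm by 193 mm) begins 47 mm behind the grasp point.
Start: joints at [-57.118, 20.546, 0.682, 0, -70.136, -16.507], TCP at [0.19, -0.648, 0.227] pointing down, gripper open.
Joint ranges: [-176.03, 176.03], [-82.01, 121.73], [-58.28, 71.71], [-173.87, 95.51], [-174.79, -0.11], [-173.66, 173.66]. Speed limits (degrees/s): [136.94, 136.94, 172.46, 180, 180, 180].

INTERFACE

Orientations are given as [roll, pitch, yaw] about the fixed x, y, z axes, in that order (R = Rz(yaw) Ry(pitch) Rx(roll)).
In Python, from plant import ctrl, cams, workorder gives the robot as it stands.
- The arm moves only by the tool play_rows, never from a script. Its argument "motion" is a list of rows, each an object of numbers: "x", "y", "z": the shift along the tool's x, y, z normalised to -1 to 1, where 1 is 0.025 m; "rx", "ry", "rz": the turn, a rotation vector about the tool's x, y, z normalised to -1 to 1, where 1 is 4 degrees. A call has 1 to 20 rows; each row shifts and turns the commanded pose from where the row before left it, along the tool's axes as they then stand; what a row does not reach is not made up. A row lasts 1/8 s, in which the tool goes at most 62.5 mm and 10.7 degrees, less where a joint would pass 70% of its speed; a pose out of reach is approached as far as the arm can. A call with a number of a shift or a turn outside -1 to 1 is refused whole. A call with a gripper value outside its range is refused whole. "fingers" is the opening, from -1 (shut) to 1 (fully open), set as the call begins (left out, the last holds). The fingers move at their own pace and stop on an object; the grip force is fixed at half the most. Time passes only in rows, so rows that do not move let the fingers close. It gives the time, the measured TCP pose, the force, the opening and the grip force at its end, in the units of the state.
- ctrl.get_obs(): the state, without advancing time (a new reading comes with each control period).
- cams.snapshot(name): name is "side" or "top" or "wrist"; returns the picture (420x560x3 uint8, blue, green, red); there is no depth.
- cams.get_calibration(name): a dict with "vertical_fov" (degrees; the focal length in pixels is half the picture's height over the tangent of half this angle, whatever the lens; pixels are square), "cx", "cy" (the principal point, pixels), "k1" (the pictures are not rectified: a ray, as slopes to the right and down, at radius r is drawn at 1 + k1 r^2 times it, then the intrinsics apply), "position" and "rotation" of the camera in the world. Camera axes: x right, y up, looking along -z (the intrinsics and any distortion apply to the point x, -y, -z); pixel columns grow to the right and rows downward; lengths in m; the calibration is good to about 2 mm. A picture is of the moment at which its call begins: read the wrist's pose just before it. get_calibration takes no time and is no camera call; for the wrist camera it gives the pose at the moment of the call.
- workorder.close_job(): hands the job in; it is judged then, once.
The state is a dict: "clock": time; "joint_pos": joint angles; "qvel": joint speeds; "tau": joint torques, N m; "tool_pos": TCP position; "orientation": TCP orientation; "force": force on the tool from outside, world axes, zero at the start; "moment": the same for the moment, N m; "opening": finger opening in m; "gripper_force": force on a finger pad.
Only numpy, scipy, OpenCV 4.12 (cv2) and the standard library are available. Lean on these libraries where they do the work, as an engineer would, in place of code of your own. Each camera call takes 0.05 s, during which the arm holds its last target. There are 200 camera calls.

## Working session

There is one attempt and no reset: what is moved stays moved. The work goes in short steps, Python scripts to look and compute and a tool call to move; the robot and the scene stay as the last step left them, time stands still between calls to the robot, and variables do not carry over. Pictures are saved under pics/ and viewed, at most 14 in all, crops included, and the job is handed in when it is done.

Besides the shell and the picture viewer there is one more tool, called as name(argument=value, ...), one argument or row to a line, values as JSON. play_rows: Moves the arm, as the interface text tells. Its arguments: {"type":"object","properties":{"motion":{"type":"array"},"fingers":{"type":"number"}},"required":["motion"]}

```bash
mkdir -p pics; python3 - <<'E'
from plant import ctrl,cams,workorder
import cv2
for n in("top","side"):
    cv2.imwrite(f"pics/{n}0.png",cams.snapshot(n)); print(n,cams.get_calibration(n))
print(cams.get_calibration("wrist"));print(ctrl.get_obs())
E
```

```text
top {'vertical_fov': 44.62793736143077, 'cx': 290.7204333922908, 'cy': 205.06572738081732, 'k1': -0.04280186528277373, 'position': array([3.69537513e-01, 1.26489791e-03, 1.30854070e+00]), 'rotation': array([ 10.48017243,   0.96750189, -91.64040682])}
side {'vertical_fov': 54.410887038725406, 'cx': 277.004487489539, 'cy': 204.76857008590676, 'k1': -0.05613696558717849, 'position': array([0.52959662, 0.7891113 , 0.73910123]), 'rotation': array([  50.72439837,    0.41946195, -175.0306548 ])}
{'vertical_fov': 71.714342702526, 'cx': 279.4855039176256, 'cy': 203.3608634060295, 'k1': -0.039093366158622245, 'position': array([ 0.12665363, -0.66562275,  0.38410642]), 'rotation': array([-1.41373552e+01, -1.04821868e-01,  1.06394831e+02])}
{'clock': 0.1, 'joint_pos': array([-5.71197070e+01,  2.05860069e+01,  6.37765844e-01, -1.86734322e-02,
       -7.01360014e+01, -1.65063627e+01]), 'qvel': array([ 0.14452538, -0.09569708,  0.14452842,  0.12958053,  0.02236007,
       -0.02879693]), 'tau': array([-1.07652035e-03, -5.84163308e+01,  2.93749684e+01,  7.01543346e+00,
        1.01821718e-02, -6.62909974e-05]), 'tool_pos': array([ 0.19012707, -0.64719725,  0.22571883]), 'orientation': array([ 1.79914241e+02, -7.10572203e-03, -1.63632422e+02]), 'force': array([-0.12841368, -0.14935308,  0.41114483]), 'moment': array([0.01383881, 0.00674415, 0.00866368]), 'gripper_force': 0.0, 'opening': 0.08738649570760543}
```

View pics/top0.png

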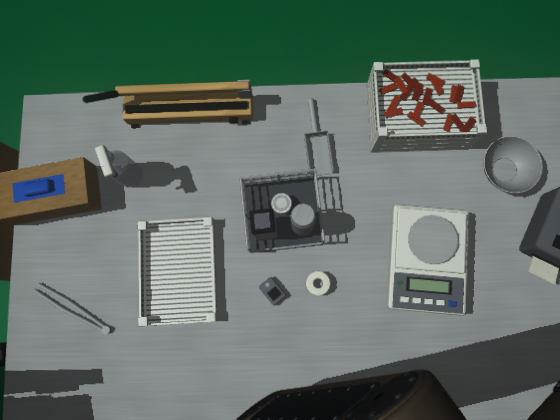

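View pics/side0.png

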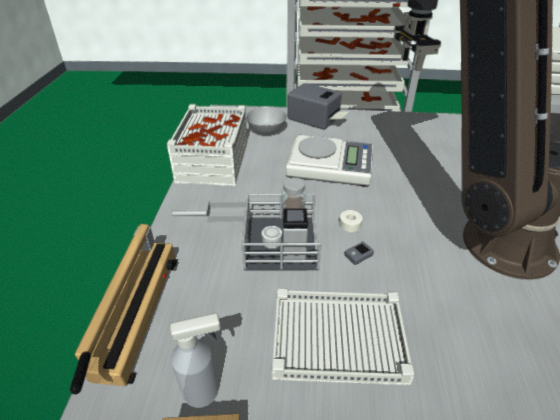

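The top view shows the canister (262,220), jar (303,217), tin (281,203), tray (177,271) and pan (433,239). The side view agrees with this. Next I'll enlarge the crops.

```bash
cat > h.py <<'E'
import numpy as np,cv2
from scipy.spatial.transform import Rotation as Ro
from plant import ctrl,cams,workorder
def K(c): f=210/np.tan(np.radians(c["vertical_fov"]/2)); return f
def rays(c,uv):
    uv=np.atleast_2d(np.float64(uv)); f=K(c)
    M=np.array([[f,0,c["cx"]],[0,f,c["cy"]],[0,0,1]])
    n=cv2.undistortPoints(uv[:,None],M,np.array([c["k1"],0,0,0,0]))[:,0]
    d=np.c_[n[:,0],-n[:,1],-np.ones(len(n))]
    return Ro.from_euler("xyz",c["rotation"],degrees=True).apply(d)
def onplane(c,uv,z):
    d=rays(c,uv);p=np.array(c["position"]); return p+d*((z-p[2])/d[:,2])[:,None]
def proj(c,P):
    P=np.atleast_2d(P);q=Ro.from_euler("xyz",c["rotation"],degrees=True).inv().apply(P-c["position"])
    x,y=q[:,0]/-q[:,2],-q[:,1]/-q[:,2];s=1+c["k1"]*(x*x+y*y);f=K(c)
    return np.c_[c["cx"]+f*x*s,c["cy"]+f*y*s]
E
python3 - <<'E'
from h import *
t=cv2.imread("pics/top0.png");s=cv2.imread("pics/side0.png")
a=cv2.resize(t[165:315,230:350],None,fx=4,fy=4,interpolation=cv2.INTER_CUBIC)
b=cv2.resize(s[172:277,225:330],None,fx=4,fy=4,interpolation=cv2.INTER_CUBIC)
cv2.imwrite("pics/c1.png",a)
cv2.imwrite("pics/c2.png",b)
c=cams.get_calibration("top")
print(onplane(c,[[433,239]],.074),onplane(c,[[142,222],[211,221],[140,322],[213,319]],.038))
print(onplane(c,[[303,217]],.15),onplane(c,[[262,220]],.13),onplane(c,[[282,203]],.036))
# pan mask
hsv=cv2.cvtColor(t,cv2.COLOR_BGR2GRAY)
print(hsv[239,400:470:3])
E
```

```text
[[ 0.50397715 -0.32641661  0.074     ]] [[0.57348417 0.39366602 0.038     ]
 [0.57066798 0.21801884 0.038     ]
 [0.32570449 0.39333035 0.038     ]
 [0.32863804 0.21357452 0.038     ]]
[[ 0.55564606 -0.01265482  0.15      ]] [[0.55476972 0.08290581 0.13      ]] [[0.6115044  0.03792869 0.036     ]]
[195 194 194 144 144 145 145 145 145 145 145 145 144 144 144 145 145 145
 145 123 190 190  92  66]
```

View pics/c1.png

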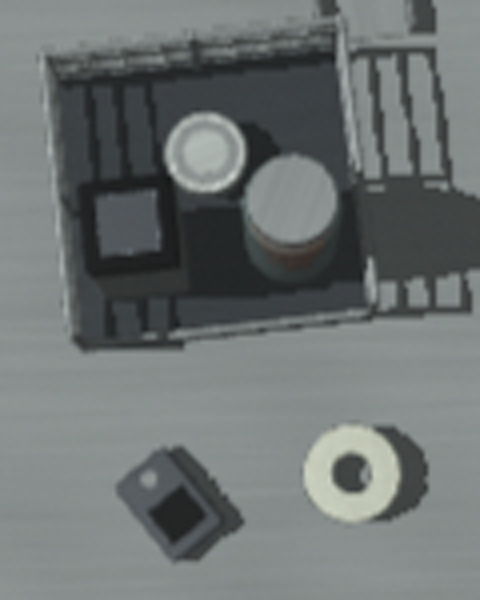

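View pics/c2.png

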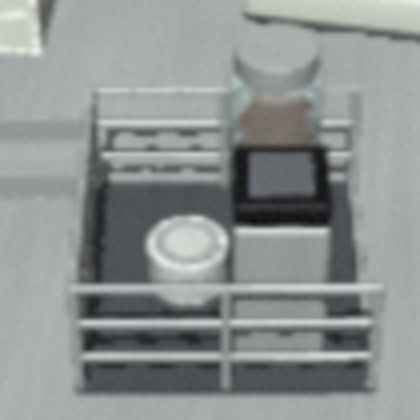

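The canister's grey lid panel centre is at c1 (128.5,221.5), the jar lid at (291,198) and the tin lid at (206,153). The front wire runs (80,345) to (370,313). The side view shows the tin clear of the canister.

```bash
python3 - <<'E'
from h import *
np.set_printoptions(precision=4,suppress=True)
c=cams.get_calibration("top")
f=lambda p:(np.array(p,float)+.5)/4-.5+[230,165]
jar=onplane(c,f([[291,198]]),.154)[0];can=onplane(c,f([[128.5,221.5]]),.134)[0];tin=onplane(c,f([[206,152.5]]),.036)[0]
g=onplane(c,f([[95,192],[157,186],[162,250],[100,258]]),.134)
w=onplane(c,f([[140,338],[370,314]]),.015)
b=onplane(c,f([[45,55],[340,20]]),.089)
print(jar,can,tin,np.linalg.norm(jar-can));
for a,bb in((g[1],g[0]),(g[2],g[3]),(w[1],w[0]),(b[1],b[0]),(g[3],g[0]),(g[2],g[1])):print(np.degrees(np.arctan2(*(bb-a)[1::-1])))
print(np.degrees(np.arctan2(can[1]-jar[1],can[0]-jar[0]))-90)
print(w,b)
s=cams.get_calibration("side")
print("side proj lid cents",proj(s,[jar,can,tin]))
# pan by mask
t=cv2.imread("pics/top0.png");y=cv2.cvtColor(t,cv2.COLOR_BGR2GRAY)
m=((y>130)&(y<160)).astype('uint8');m[:,:395]=0;m[:,475:]=0;m[:205]=0;m[280:]=0
m=cv2.morphologyEx(m,cv2.MORPH_OPEN,np.ones((5,5)))
n,l,st,ce=cv2.connectedComponentsWithStats(m);i=1+st[1:,4].argmax();print(st[i],ce[i],onplane(c,ce[i],.074))
E
```

```text
[ 0.5617 -0.0114  0.154 ] [0.5542 0.0832 0.134 ] [0.6122 0.0401 0.036 ] 0.0969929984023009
93.80414656628297
95.65512206725874
94.23064336053011
95.07395941908314
3.3839634290263256
3.2021480890488925
4.5584130426264835
[[ 0.498   0.0856  0.015 ]
 [ 0.5088 -0.0605  0.015 ]] [[ 0.6661  0.1357  0.089 ]
 [ 0.6822 -0.0458  0.089 ]]
side proj lid cents [[294.1874 182.5223]
 [295.0795 214.291 ]
 [272.1252 231.565 ]]
[ 409  216   48   47 1843] [432.2963 239.0857] [[ 0.5038 -0.3247  0.074 ]]
```

play_rows(
  motion=[
    {"rz":-0.97,"z":-0.1},
    {"rz":-0.97,"z":-0.1},
    {"rz":-0.97,"z":-0.1},
    {"rz":-0.97,"z":-0.1},
    {"rz":-0.97,"z":-0.1},
    {"rz":-0.97,"z":-0.1},
    {"rz":-0.97,"z":-0.1},
    {"rz":-0.97,"z":-0.1},
    {"rz":-0.97,"z":-0.1},
    {"rz":-0.97,"z":-0.1},
    {"rz":-0.97,"z":-0.1},
    {"rz":-0.97,"z":-0.1},
    {"rz":-0.97,"z":-0.1},
    {"rz":-0.97,"z":-0.1},
    {"rz":-0.97,"z":-0.1},
    {"rz":-0.97,"z":-0.1},
    {"rz":-0.97,"z":-0.1},
    {"rz":-0.97,"z":-0.1},
    {"rz":-0.97,"z":-0.1},
    {"rz":-0.97,"z":-0.1},
  ],
  fingers=1,
)

```text
$.motion[0]: bad value
```

play_rows(
  motion=[
    {"x":0,"y":0,"z":-0.1,"rx":0,"ry":0,"rz":-0.97},
    {"x":0,"y":0,"z":-0.1,"rx":0,"ry":0,"rz":-0.97},
    {"x":0,"y":0,"z":-0.1,"rx":0,"ry":0,"rz":-0.97},
    {"x":0,"y":0,"z":-0.1,"rx":0,"ry":0,"rz":-0.97},
    {"x":0,"y":0,"z":-0.1,"rx":0,"ry":0,"rz":-0.97},
    {"x":0,"y":0,"z":-0.1,"rx":0,"ry":0,"rz":-0.97},
    {"x":0,"y":0,"z":-0.1,"rx":0,"ry":0,"rz":-0.97},
    {"x":0,"y":0,"z":-0.1,"rx":0,"ry":0,"rz":-0.97},
    {"x":0,"y":0,"z":-0.1,"rx":0,"ry":0,"rz":-0.97},
    {"x":0,"y":0,"z":-0.1,"rx":0,"ry":0,"rz":-0.97},
    {"x":0,"y":0,"z":-0.1,"rx":0,"ry":0,"rz":-0.97},
    {"x":0,"y":0,"z":-0.1,"rx":0,"ry":0,"rz":-0.97},
    {"x":0,"y":0,"z":-0.1,"rx":0,"ry":0,"rz":-0.97},
    {"x":0,"y":0,"z":-0.1,"rx":0,"ry":0,"rz":-0.97},
    {"x":0,"y":0,"z":-0.1,"rx":0,"ry":0,"rz":-0.97},
    {"x":0,"y":0,"z":-0.1,"rx":0,"ry":0,"rz":-0.97},
    {"x":0,"y":0,"z":-0.1,"rx":0,"ry":0,"rz":-0.97},
    {"x":0,"y":0,"z":-0.1,"rx":0,"ry":0,"rz":-0.97},
    {"x":0,"y":0,"z":-0.1,"rx":0,"ry":0,"rz":-0.97},
    {"x":0,"y":0,"z":-0.1,"rx":0,"ry":0,"rz":-0.97},
  ],
  fingers=1,
)

```text
clock: 2.6
tool_pos: [0.1902, -0.6474, 0.2761]
orientation: [180.0, 0.1, -85.9]
force: [0.4, 0.2, 0.8]
opening: 0.0876
gripper_force: 0.0
```

Translate to above the canister.

play_rows(
  motion=[
    {"x":-0.94,"y":-0.55,"z":0,"rx":0,"ry":0,"rz":0},
    {"x":-0.94,"y":-0.55,"z":0,"rx":0,"ry":0,"rz":0},
    {"x":-0.94,"y":-0.55,"z":0,"rx":0,"ry":0,"rz":0},
    {"x":-0.94,"y":-0.55,"z":0,"rx":0,"ry":0,"rz":0},
    {"x":-0.94,"y":-0.55,"z":0,"rx":0,"ry":0,"rz":0},
    {"x":-0.94,"y":-0.55,"z":0,"rx":0,"ry":0,"rz":0},
    {"x":-0.94,"y":-0.55,"z":0,"rx":0,"ry":0,"rz":0},
    {"x":-0.94,"y":-0.55,"z":0,"rx":0,"ry":0,"rz":0},
    {"x":-0.94,"y":-0.55,"z":0,"rx":0,"ry":0,"rz":0},
    {"x":-0.94,"y":-0.55,"z":0,"rx":0,"ry":0,"rz":0},
    {"x":-0.94,"y":-0.55,"z":0,"rx":0,"ry":0,"rz":0},
    {"x":-0.94,"y":-0.55,"z":0,"rx":0,"ry":0,"rz":0},
    {"x":-0.94,"y":-0.55,"z":0,"rx":0,"ry":0,"rz":0},
    {"x":-0.94,"y":-0.55,"z":0,"rx":0,"ry":0,"rz":0},
    {"x":-0.94,"y":-0.55,"z":0,"rx":0,"ry":0,"rz":0},
    {"x":-0.94,"y":-0.55,"z":0,"rx":0,"ry":0,"rz":0},
    {"x":-0.94,"y":-0.55,"z":0,"rx":0,"ry":0,"rz":0},
    {"x":-0.94,"y":-0.55,"z":0,"rx":0,"ry":0,"rz":0},
    {"x":-0.94,"y":-0.55,"z":0,"rx":0,"ry":0,"rz":0},
    {"x":-0.94,"y":-0.55,"z":0,"rx":0,"ry":0,"rz":0},
  ],
)

```text
clock: 5.1
tool_pos: [0.4321, -0.1588, 0.2764]
orientation: [180.0, 0.0, -86.0]
force: [0.4, 0.1, 1.4]
opening: 0.0877
gripper_force: 0.0
```

play_rows(
  motion=[
    {"x":-0.94,"y":-0.55,"z":0,"rx":0,"ry":0,"rz":0},
    {"x":-0.94,"y":-0.55,"z":0,"rx":0,"ry":0,"rz":0},
    {"x":-0.94,"y":-0.55,"z":0,"rx":0,"ry":0,"rz":0},
    {"x":-0.94,"y":-0.55,"z":0,"rx":0,"ry":0,"rz":0},
    {"x":-0.94,"y":-0.55,"z":0,"rx":0,"ry":0,"rz":0},
    {"x":-0.94,"y":-0.55,"z":0,"rx":0,"ry":0,"rz":0},
    {"x":-0.94,"y":-0.55,"z":0,"rx":0,"ry":0,"rz":0},
    {"x":-0.94,"y":-0.55,"z":0,"rx":0,"ry":0,"rz":0},
    {"x":-0.94,"y":-0.55,"z":0,"rx":0,"ry":0,"rz":0},
    {"x":-0.94,"y":-0.55,"z":0,"rx":0,"ry":0,"rz":0},
    {"x":0,"y":0,"z":0,"rx":0,"ry":0,"rz":0},
    {"x":0,"y":0,"z":0,"rx":0,"ry":0,"rz":0},
  ],
)

```text
clock: 6.6
tool_pos: [0.5529, 0.0846, 0.2763]
orientation: [180.0, -0.0, -86.0]
force: [0.4, -0.2, -0.2]
opening: 0.0876
gripper_force: 0.0
```

play_rows(
  motion=[
    {"x":0.05,"y":-0.05,"z":0.8,"rx":0,"ry":0,"rz":0},
    {"x":0,"y":0,"z":0.9,"rx":0,"ry":0,"rz":0},
    {"x":0,"y":0,"z":0.9,"rx":0,"ry":0,"rz":0},
    {"x":0,"y":0,"z":0.9,"rx":0,"ry":0,"rz":0},
    {"x":0,"y":0,"z":0.9,"rx":0,"ry":0,"rz":0},
    {"x":0,"y":0,"z":0.8,"rx":0,"ry":0,"rz":0},
    {"x":0,"y":0,"z":0.7,"rx":0,"ry":0,"rz":0},
    {"x":0,"y":0,"z":0.6,"rx":0,"ry":0,"rz":0},
    {"x":0,"y":0,"z":0.6,"rx":0,"ry":0,"rz":0},
    {"x":0,"y":0,"z":0.35,"rx":0,"ry":0,"rz":0},
    {"x":0,"y":0,"z":0,"rx":0,"ry":0,"rz":0},
    {"x":0,"y":0,"z":0,"rx":0,"ry":0,"rz":0},
  ],
)

```text
clock: 8.1
tool_pos: [0.5546, 0.0833, 0.0908]
orientation: [-180.0, 0.0, -86.0]
force: [-0.1, -0.6, 0.4]
opening: 0.0879
gripper_force: 0.0
```

play_rows(
  motion=[
    {"x":0,"y":0,"z":0,"rx":0,"ry":0,"rz":0},
    {"x":0,"y":0,"z":0,"rx":0,"ry":0,"rz":0},
    {"x":0,"y":0,"z":0,"rx":0,"ry":0,"rz":0},
    {"x":0,"y":0,"z":0,"rx":0,"ry":0,"rz":0},
    {"x":0,"y":0,"z":0,"rx":0,"ry":0,"rz":0},
    {"x":0,"y":0,"z":0,"rx":0,"ry":0,"rz":0},
    {"x":0,"y":0,"z":0,"rx":0,"ry":0,"rz":0},
    {"x":0,"y":0,"z":0,"rx":0,"ry":0,"rz":0},
  ],
  fingers=-1,
)

```text
clock: 9.1
tool_pos: [0.5543, 0.0832, 0.0904]
orientation: [-180.0, 0.0, -86.0]
force: [1.0, 0.2, 1.3]
opening: 0.0558
gripper_force: 30.0
```

play_rows(
  motion=[
    {"x":0,"y":0,"z":-0.3,"rx":0,"ry":0,"rz":0},
    {"x":0,"y":0,"z":-0.6,"rx":0,"ry":0,"rz":0},
    {"x":0,"y":0,"z":-0.8,"rx":0,"ry":0,"rz":0},
    {"x":0,"y":0,"z":-0.9,"rx":0,"ry":0,"rz":0},
    {"x":0,"y":0,"z":-0.9,"rx":0,"ry":0,"rz":0},
    {"x":0,"y":0,"z":-0.8,"rx":0,"ry":0,"rz":0},
    {"x":0,"y":0,"z":-0.5,"rx":0,"ry":0,"rz":0},
    {"x":0,"y":0,"z":-0.2,"rx":0,"ry":0,"rz":0},
    {"x":0,"y":0,"z":0,"rx":0,"ry":0,"rz":0},
  ],
)

```text
clock: 10.22
tool_pos: [0.554, 0.0831, 0.2152]
orientation: [180.0, 0.0, -86.0]
force: [0.0, -0.6, -4.5]
opening: 0.056
gripper_force: 30.0
```

play_rows(
  motion=[
    {"x":-0.2,"y":0.03,"z":0,"rx":0,"ry":0,"rz":0},
    {"x":-0.4,"y":0.06,"z":0,"rx":0,"ry":0,"rz":0},
    {"x":-0.6,"y":0.09,"z":0,"rx":0,"ry":0,"rz":0},
    {"x":-0.8,"y":0.12,"z":0,"rx":0,"ry":0,"rz":0},
    {"x":-0.8,"y":0.12,"z":0,"rx":0,"ry":0,"rz":0},
    {"x":-0.8,"y":0.12,"z":0,"rx":0,"ry":0,"rz":0},
    {"x":-0.8,"y":0.12,"z":0,"rx":0,"ry":0,"rz":0},
    {"x":-0.8,"y":0.12,"z":0,"rx":0,"ry":0,"rz":0},
    {"x":-0.8,"y":0.12,"z":0,"rx":0,"ry":0,"rz":0},
    {"x":-0.8,"y":0.12,"z":0,"rx":0,"ry":0,"rz":0},
    {"x":-0.8,"y":0.12,"z":0,"rx":0,"ry":0,"rz":0},
    {"x":-0.6,"y":0.09,"z":0,"rx":0,"ry":0,"rz":0},
    {"x":-0.5,"y":0.08,"z":0,"rx":0,"ry":0,"rz":0},
    {"x":-0.3,"y":0.05,"z":0,"rx":0,"ry":0,"rz":0},
    {"x":0,"y":0,"z":0,"rx":0,"ry":0,"rz":0},
    {"x":0,"y":0,"z":0,"rx":0,"ry":0,"rz":0},
  ],
)

```text
clock: 12.22
tool_pos: [0.5048, 0.3048, 0.2153]
orientation: [180.0, -0.0, -86.0]
force: [0.7, 0.2, -3.6]
opening: 0.0559
gripper_force: 30.0
```

play_rows(
  motion=[
    {"x":0,"y":0,"z":0.4,"rx":0,"ry":0,"rz":0},
    {"x":0,"y":0,"z":0.8,"rx":0,"ry":0,"rz":0},
    {"x":0,"y":0,"z":0.8,"rx":0,"ry":0,"rz":0},
    {"x":0,"y":0,"z":0.8,"rx":0,"ry":0,"rz":0},
    {"x":0,"y":0,"z":0.7,"rx":0,"ry":0,"rz":0},
    {"x":0,"y":0,"z":0.6,"rx":0,"ry":0,"rz":0},
    {"x":0,"y":0,"z":0.4,"rx":0,"ry":0,"rz":0},
    {"x":0,"y":0,"z":0.2,"rx":0,"ry":0,"rz":0},
    {"x":0,"y":0,"z":0.1,"rx":0,"ry":0,"rz":0},
    {"x":0,"y":0,"z":0.1,"rx":0,"ry":0,"rz":0},
    {"x":0,"y":0,"z":0.04,"rx":0,"ry":0,"rz":0},
    {"x":0,"y":0,"z":0,"rx":0,"ry":0,"rz":0},
  ],
)

```text
clock: 13.72
tool_pos: [0.5048, 0.3053, 0.092]
orientation: [-180.0, 0.0, -86.0]
force: [0.5, -0.5, -4.8]
opening: 0.0558
gripper_force: 30.0
```

play_rows(
  motion=[
    {"x":0,"y":0,"z":0.03,"rx":0,"ry":0,"rz":0},
    {"x":0,"y":0,"z":0.02,"rx":0,"ry":0,"rz":0},
    {"x":0,"y":0,"z":0,"rx":0,"ry":0,"rz":0},
  ],
)

```text
clock: 14.1
tool_pos: [0.5049, 0.3054, 0.0914]
orientation: [-180.0, 0.0, -86.0]
force: [-2.8, -0.7, 6.6]
opening: 0.0556
gripper_force: 30.0
```

Contact. Release and raise.

play_rows(
  motion=[
    {"x":0,"y":0,"z":0,"rx":0,"ry":0,"rz":0},
    {"x":0,"y":0,"z":0,"rx":0,"ry":0,"rz":0},
    {"x":0,"y":0,"z":0,"rx":0,"ry":0,"rz":0},
    {"x":0,"y":0,"z":0,"rx":0,"ry":0,"rz":0},
    {"x":0,"y":0,"z":0,"rx":0,"ry":0,"rz":0},
  ],
  fingers=1,
)

```text
clock: 14.72
tool_pos: [0.5048, 0.3052, 0.0905]
orientation: [180.0, -0.0, -86.0]
force: [-0.1, -0.5, 0.3]
opening: 0.0875
gripper_force: 0.0
```

play_rows(
  motion=[
    {"x":0,"y":0,"z":-0.6,"rx":0,"ry":0,"rz":0},
    {"x":0,"y":0,"z":-1,"rx":0,"ry":0,"rz":0},
    {"x":0,"y":0,"z":-1,"rx":0,"ry":0,"rz":0},
    {"x":0,"y":0,"z":-1,"rx":0,"ry":0,"rz":0},
    {"x":0,"y":0,"z":-0.8,"rx":0,"ry":0,"rz":0},
    {"x":0.92,"y":-0.1,"z":0,"rx":0,"ry":0,"rz":0},
    {"x":0.92,"y":-0.1,"z":0,"rx":0,"ry":0,"rz":0},
    {"x":0.92,"y":-0.1,"z":0,"rx":0,"ry":0,"rz":0},
    {"x":0.92,"y":-0.1,"z":0,"rx":0,"ry":0,"rz":0},
    {"x":0.92,"y":-0.1,"z":0,"rx":0,"ry":0,"rz":0},
    {"x":0.92,"y":-0.1,"z":0,"rx":0,"ry":0,"rz":0},
    {"x":0.92,"y":-0.1,"z":0,"rx":0,"ry":0,"rz":0},
    {"x":0.92,"y":-0.1,"z":0,"rx":0,"ry":0,"rz":0},
    {"x":0.92,"y":-0.1,"z":0,"rx":0,"ry":0,"rz":0},
    {"x":0.92,"y":-0.1,"z":0,"rx":0,"ry":0,"rz":0},
    {"x":0.92,"y":-0.1,"z":0,"rx":0,"ry":0,"rz":0},
    {"x":0.92,"y":-0.1,"z":0,"rx":0,"ry":0,"rz":0},
    {"x":0.92,"y":-0.1,"z":0,"rx":0,"ry":0,"rz":0},
    {"x":0.84,"y":-0.08,"z":0,"rx":0,"ry":0,"rz":0},
    {"x":0,"y":0,"z":0,"rx":0,"ry":0,"rz":0},
  ],
)

```text
clock: 17.23
tool_pos: [0.561, -0.0137, 0.2002]
orientation: [180.0, -0.0, -86.2]
force: [0.1, -0.2, 0.2]
opening: 0.0873
gripper_force: 0.0
```

```bash
python3 - <<'E'
from h import *
t=cams.snapshot("top");w=cams.snapshot("wrist")
cv2.imwrite("pics/m1.png",np.hstack([cv2.resize(t[130:350,110:350],(436,400)),cv2.resize(w,None,fx=.64,fy=.95)[:400]]))
print(ctrl.get_obs()["tool_pos"])
E
```

```text
Traceback (most recent call last):
ValueError: all the input array dimensions except for the concatenation axis must match exactly, but along dimension 0, the array at index 0 has size 400 and the array at index 1 has size 399
```

play_rows(
  motion=[
    {"x":-0.08,"y":-0.02,"z":0.5,"rx":0,"ry":0,"rz":0},
    {"x":0,"y":0,"z":0.7,"rx":0,"ry":0,"rz":0},
    {"x":0,"y":0,"z":0.8,"rx":0,"ry":0,"rz":0},
    {"x":0,"y":0,"z":0.7,"rx":0,"ry":0,"rz":0},
    {"x":0,"y":0,"z":0.6,"rx":0,"ry":0,"rz":0},
    {"x":0,"y":0,"z":0.4,"rx":0,"ry":0,"rz":0},
    {"x":0,"y":0,"z":0.3,"rx":0,"ry":0,"rz":0},
    {"x":0,"y":0,"z":0,"rx":0,"ry":0,"rz":0},
    {"x":0,"y":0,"z":0,"rx":0,"ry":0,"rz":0},
  ],
)

```text
clock: 18.45
tool_pos: [0.5621, -0.0095, 0.101]
orientation: [-180.0, 0.0, -86.0]
force: [-0.0, 0.4, 0.6]
opening: 0.0873
gripper_force: 0.0
```

play_rows(
  motion=[
    {"x":0,"y":0,"z":0,"rx":0,"ry":0,"rz":0},
    {"x":0,"y":0,"z":0,"rx":0,"ry":0,"rz":0},
    {"x":0,"y":0,"z":0,"rx":0,"ry":0,"rz":0},
    {"x":0,"y":0,"z":0,"rx":0,"ry":0,"rz":0},
    {"x":0,"y":0,"z":0,"rx":0,"ry":0,"rz":0},
    {"x":0,"y":0,"z":0,"rx":0,"ry":0,"rz":0},
    {"x":0,"y":0,"z":0,"rx":0,"ry":0,"rz":0},
    {"x":0,"y":0,"z":0,"rx":0,"ry":0,"rz":0},
  ],
  fingers=-1,
)

```text
clock: 19.45
tool_pos: [0.5619, -0.0095, 0.1007]
orientation: [-180.0, 0.0, -86.0]
force: [1.5, -0.1, 1.3]
opening: 0.0592
gripper_force: 30.0
```

play_rows(
  motion=[
    {"x":0,"y":0,"z":-0.3,"rx":0,"ry":0,"rz":0},
    {"x":0,"y":0,"z":-0.6,"rx":0,"ry":0,"rz":0},
    {"x":0,"y":0,"z":-0.8,"rx":0,"ry":0,"rz":0},
    {"x":0,"y":0,"z":-0.9,"rx":0,"ry":0,"rz":0},
    {"x":0,"y":0,"z":-0.9,"rx":0,"ry":0,"rz":0},
    {"x":0,"y":0,"z":-0.8,"rx":0,"ry":0,"rz":0},
    {"x":0,"y":0,"z":-0.5,"rx":0,"ry":0,"rz":0},
    {"x":0,"y":0,"z":-0.2,"rx":0,"ry":0,"rz":0},
    {"x":0,"y":0,"z":0,"rx":0,"ry":0,"rz":0},
  ],
)

```text
clock: 20.58
tool_pos: [0.5615, -0.0096, 0.2255]
orientation: [180.0, 0.0, -86.0]
force: [0.4, -0.2, -2.8]
opening: 0.059
gripper_force: 30.0
```

play_rows(
  motion=[
    {"x":-0.2,"y":0.09,"z":0,"rx":0,"ry":0,"rz":0},
    {"x":-0.4,"y":0.18,"z":0,"rx":0,"ry":0,"rz":0},
    {"x":-0.6,"y":0.27,"z":0,"rx":0,"ry":0,"rz":0},
    {"x":-0.85,"y":0.385,"z":0,"rx":0,"ry":0,"rz":0},
    {"x":-0.85,"y":0.385,"z":0,"rx":0,"ry":0,"rz":0},
    {"x":-0.85,"y":0.385,"z":0,"rx":0,"ry":0,"rz":0},
    {"x":-0.85,"y":0.385,"z":0,"rx":0,"ry":0,"rz":0},
    {"x":-0.85,"y":0.385,"z":0,"rx":0,"ry":0,"rz":0},
    {"x":-0.85,"y":0.385,"z":0,"rx":0,"ry":0,"rz":0},
    {"x":-0.85,"y":0.385,"z":0,"rx":0,"ry":0,"rz":0},
    {"x":-0.85,"y":0.385,"z":0,"rx":0,"ry":0,"rz":0},
    {"x":-0.85,"y":0.385,"z":0,"rx":0,"ry":0,"rz":0},
    {"x":-0.85,"y":0.385,"z":0,"rx":0,"ry":0,"rz":0},
    {"x":-0.85,"y":0.385,"z":0,"rx":0,"ry":0,"rz":0},
    {"x":-0.85,"y":0.385,"z":0,"rx":0,"ry":0,"rz":0},
    {"x":-0.7,"y":0.32,"z":0,"rx":0,"ry":0,"rz":0},
    {"x":-0.5,"y":0.23,"z":0,"rx":0,"ry":0,"rz":0},
    {"x":-0.3,"y":0.14,"z":0,"rx":0,"ry":0,"rz":0},
    {"x":-0.13,"y":0.06,"z":0,"rx":0,"ry":0,"rz":0},
    {"x":0,"y":0,"z":0,"rx":0,"ry":0,"rz":0},
  ],
)

```text
clock: 23.08
tool_pos: [0.3918, 0.305, 0.2255]
orientation: [180.0, -0.0, -86.0]
force: [0.4, -1.0, -1.8]
opening: 0.0593
gripper_force: 30.0
```

play_rows(
  motion=[
    {"x":0,"y":0,"z":0.4,"rx":0,"ry":0,"rz":0},
    {"x":0,"y":0,"z":0.8,"rx":0,"ry":0,"rz":0},
    {"x":0,"y":0,"z":0.8,"rx":0,"ry":0,"rz":0},
    {"x":0,"y":0,"z":0.8,"rx":0,"ry":0,"rz":0},
    {"x":0,"y":0,"z":0.7,"rx":0,"ry":0,"rz":0},
    {"x":0,"y":0,"z":0.6,"rx":0,"ry":0,"rz":0},
    {"x":0,"y":0,"z":0.4,"rx":0,"ry":0,"rz":0},
    {"x":0,"y":0,"z":0.2,"rx":0,"ry":0,"rz":0},
    {"x":0,"y":0,"z":0.1,"rx":0,"ry":0,"rz":0},
    {"x":0,"y":0,"z":0.1,"rx":0,"ry":0,"rz":0},
    {"x":0,"y":0,"z":0.05,"rx":0,"ry":0,"rz":0},
    {"x":0,"y":0,"z":0,"rx":0,"ry":0,"rz":0},
  ],
)

```text
clock: 24.58
tool_pos: [0.3917, 0.3052, 0.1019]
orientation: [-180.0, 0.0, -86.0]
force: [-0.1, -0.7, -2.5]
opening: 0.0595
gripper_force: 30.0
```

play_rows(
  motion=[
    {"x":0,"y":0,"z":0.02,"rx":0,"ry":0,"rz":0},
    {"x":0,"y":0,"z":0,"rx":0,"ry":0,"rz":0},
  ],
)

```text
clock: 24.82
tool_pos: [0.3919, 0.3054, 0.1017]
orientation: [-180.0, 0.0, -86.0]
force: [-0.7, -0.1, 2.3]
opening: 0.0589
gripper_force: 30.0
```

play_rows(
  motion=[
    {"x":0,"y":0,"z":0,"rx":0,"ry":0,"rz":0},
    {"x":0,"y":0,"z":0,"rx":0,"ry":0,"rz":0},
    {"x":0,"y":0,"z":0,"rx":0,"ry":0,"rz":0},
    {"x":0,"y":0,"z":0,"rx":0,"ry":0,"rz":0},
    {"x":0,"y":0,"z":0,"rx":0,"ry":0,"rz":0},
    {"x":0,"y":0,"z":-0.5,"rx":0,"ry":0,"rz":0},
    {"x":0,"y":0,"z":-0.9,"rx":0,"ry":0,"rz":0},
    {"x":0,"y":0,"z":-1,"rx":0,"ry":0,"rz":0},
    {"x":0,"y":0,"z":-1,"rx":0,"ry":0,"rz":0},
    {"x":0,"y":0,"z":-1,"rx":0,"ry":0,"rz":0},
    {"x":0,"y":0,"z":-0.6,"rx":0,"ry":0,"rz":0},
    {"x":0,"y":0,"z":-0.6,"rx":0,"ry":0,"rz":0.4},
  ],
  fingers=1,
)

```text
clock: 26.32
tool_pos: [0.3916, 0.305, 0.2421]
orientation: [180.0, 0.0, -87.7]
force: [-1.0, -0.3, 0.2]
opening: 0.0878
gripper_force: 0.0
```

play_rows(
  motion=[
    {"x":0,"y":0,"z":0,"rx":0,"ry":0,"rz":1},
    {"x":0,"y":0,"z":0,"rx":0,"ry":0,"rz":1},
    {"x":0,"y":0,"z":0,"rx":0,"ry":0,"rz":1},
    {"x":0,"y":0,"z":0,"rx":0,"ry":0,"rz":1},
    {"x":0,"y":0,"z":0,"rx":0,"ry":0,"rz":1},
    {"x":0,"y":0,"z":0,"rx":0,"ry":0,"rz":1},
    {"x":0,"y":0,"z":0,"rx":0,"ry":0,"rz":1},
    {"x":0,"y":0,"z":0,"rx":0,"ry":0,"rz":1},
    {"x":0,"y":0,"z":0,"rx":0,"ry":0,"rz":1},
    {"x":0,"y":0,"z":0,"rx":0,"ry":0,"rz":1},
    {"x":0,"y":0,"z":0,"rx":0,"ry":0,"rz":1},
    {"x":0,"y":0,"z":0,"rx":0,"ry":0,"rz":1},
    {"x":0,"y":0,"z":0,"rx":0,"ry":0,"rz":1},
    {"x":0,"y":0,"z":0,"rx":0,"ry":0,"rz":1},
    {"x":0,"y":0,"z":0,"rx":0,"ry":0,"rz":1},
    {"x":0,"y":0,"z":0,"rx":0,"ry":0,"rz":1},
    {"x":0,"y":0,"z":0,"rx":0,"ry":0,"rz":1},
    {"x":0,"y":0,"z":0,"rx":0,"ry":0,"rz":1},
    {"x":0,"y":0,"z":0,"rx":0,"ry":0,"rz":1},
    {"x":0,"y":0,"z":0,"rx":0,"ry":0,"rz":1},
  ],
)

```text
clock: 28.82
tool_pos: [0.3915, 0.305, 0.2412]
orientation: [-180.0, -0.0, -167.8]
force: [0.2, -1.1, 0.4]
opening: 0.0871
gripper_force: 0.0
```

play_rows(
  motion=[
    {"x":0,"y":0,"z":0,"rx":0,"ry":0,"rz":0.96},
    {"x":0,"y":0,"z":0,"rx":0,"ry":0,"rz":0.96},
    {"x":-0.613,"y":-0.866,"z":0,"rx":0,"ry":0,"rz":0},
    {"x":-0.613,"y":-0.866,"z":0,"rx":0,"ry":0,"rz":0},
    {"x":-0.613,"y":-0.866,"z":0,"rx":0,"ry":0,"rz":0},
    {"x":-0.613,"y":-0.866,"z":0,"rx":0,"ry":0,"rz":0},
    {"x":-0.613,"y":-0.866,"z":0,"rx":0,"ry":0,"rz":0},
    {"x":-0.613,"y":-0.866,"z":0,"rx":0,"ry":0,"rz":0},
    {"x":-0.613,"y":-0.866,"z":0,"rx":0,"ry":0,"rz":0},
    {"x":-0.613,"y":-0.866,"z":0,"rx":0,"ry":0,"rz":0},
    {"x":-0.613,"y":-0.866,"z":0,"rx":0,"ry":0,"rz":0},
    {"x":-0.613,"y":-0.866,"z":0,"rx":0,"ry":0,"rz":0},
    {"x":-0.613,"y":-0.866,"z":0,"rx":0,"ry":0,"rz":0},
    {"x":-0.613,"y":-0.866,"z":0,"rx":0,"ry":0,"rz":0},
    {"x":-0.613,"y":-0.866,"z":0,"rx":0,"ry":0,"rz":0},
    {"x":0,"y":0,"z":0,"rx":0,"ry":0,"rz":0},
    {"x":0,"y":0,"z":0,"rx":0,"ry":0,"rz":0},
  ],
)

```text
clock: 30.95
tool_pos: [0.6129, 0.041, 0.2409]
orientation: [-180.0, -0.1, -175.4]
force: [0.7, 0.5, -0.2]
opening: 0.0877
gripper_force: 0.0
```

```bash
python3 - <<'E'
from h import *
import pickle
c=cams.get_calibration("wrist");w=cams.snapshot("wrist");cv2.imwrite("pics/w1.png",w);pickle.dump(c,open("w1.pkl","wb"))
t=cams.snapshot("top");cv2.imwrite("pics/t1.png",t);print(ctrl.get_obs()["tool_pos"])
print(proj(c,[[.6122,.0401,.036]]))
E
```

```text
[0.61290078 0.04141861 0.24133428]
[[278.49630861 183.51947568]]
```

View pics/w1.png

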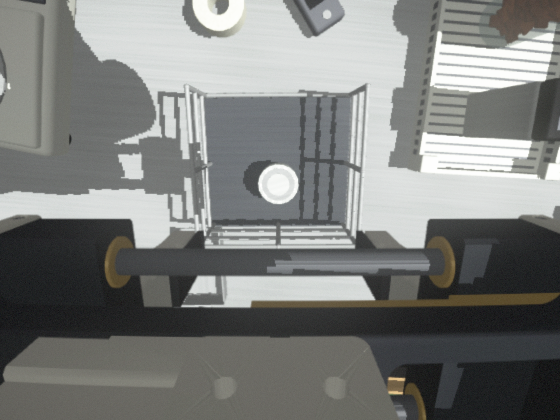

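The tin sits at (278,184), exactly where the earlier estimate predicted. The body spans wider than the rails, so I'll grip the tin with the fingertips and keep the body above the rails.

play_rows(
  motion=[
    {"x":0.03,"y":-0.05,"z":0.6,"rx":0,"ry":0,"rz":0},
    {"x":0,"y":0,"z":0.8,"rx":0,"ry":0,"rz":0},
    {"x":0,"y":0,"z":0.9,"rx":0,"ry":0,"rz":0},
    {"x":0,"y":0,"z":0.9,"rx":0,"ry":0,"rz":0},
    {"x":0,"y":0,"z":0.9,"rx":0,"ry":0,"rz":0},
    {"x":0,"y":0,"z":0.9,"rx":0,"ry":0,"rz":0},
    {"x":0,"y":0,"z":0.8,"rx":0,"ry":0,"rz":0},
    {"x":0,"y":0,"z":0.7,"rx":0,"ry":0,"rz":0},
    {"x":0,"y":0,"z":0.6,"rx":0,"ry":0,"rz":0},
    {"x":0,"y":0,"z":0.5,"rx":0,"ry":0,"rz":0},
    {"x":0,"y":0,"z":0.4,"rx":0,"ry":0,"rz":0},
    {"x":0,"y":0,"z":0.3,"rx":0,"ry":0,"rz":0},
    {"x":0,"y":0,"z":0.15,"rx":0,"ry":0,"rz":0},
    {"x":0,"y":0,"z":0,"rx":0,"ry":0,"rz":0},
    {"x":0,"y":0,"z":0,"rx":0,"ry":0,"rz":0},
  ],
)

```text
clock: 32.92
tool_pos: [0.613, 0.0397, 0.0305]
orientation: [180.0, 0.0, -175.3]
force: [0.3, 0.2, -0.7]
opening: 0.0877
gripper_force: 0.0
```

play_rows(
  motion=[
    {"x":0,"y":0,"z":0.1,"rx":0,"ry":0,"rz":0},
    {"x":0,"y":0,"z":0.08,"rx":0,"ry":0,"rz":0},
    {"x":0,"y":0,"z":0,"rx":0,"ry":0,"rz":0},
    {"x":0,"y":0,"z":0,"rx":0,"ry":0,"rz":0},
  ],
)

```text
clock: 33.42
tool_pos: [0.6127, 0.0396, 0.0255]
orientation: [-180.0, -0.0, -175.3]
force: [0.3, -0.2, -0.3]
opening: 0.0877
gripper_force: 0.0
```

play_rows(
  motion=[
    {"x":0,"y":0,"z":0,"rx":0,"ry":0,"rz":0},
    {"x":0,"y":0,"z":0,"rx":0,"ry":0,"rz":0},
    {"x":0,"y":0,"z":0,"rx":0,"ry":0,"rz":0},
    {"x":0,"y":0,"z":0,"rx":0,"ry":0,"rz":0},
    {"x":0,"y":0,"z":0,"rx":0,"ry":0,"rz":0},
    {"x":0,"y":0,"z":0,"rx":0,"ry":0,"rz":0},
    {"x":0,"y":0,"z":0,"rx":0,"ry":0,"rz":0},
    {"x":0,"y":0,"z":0,"rx":0,"ry":0,"rz":0},
  ],
  fingers=-1,
)

```text
clock: 34.42
tool_pos: [0.6127, 0.0396, 0.0255]
orientation: [180.0, 0.0, -175.3]
force: [-0.0, -0.5, 0.4]
opening: 0.0489
gripper_force: 30.0
```

play_rows(
  motion=[
    {"x":0,"y":0,"z":-0.1,"rx":0,"ry":0,"rz":0},
    {"x":0,"y":0,"z":-0.2,"rx":0,"ry":0,"rz":0},
    {"x":0,"y":0,"z":-0.4,"rx":0,"ry":0,"rz":0},
    {"x":0,"y":0,"z":-0.6,"rx":0,"ry":0,"rz":0},
    {"x":0,"y":0,"z":-0.8,"rx":0,"ry":0,"rz":0},
    {"x":0,"y":0,"z":-0.8,"rx":0,"ry":0,"rz":0},
    {"x":0,"y":0,"z":-0.8,"rx":0,"ry":0,"rz":0},
    {"x":0,"y":0,"z":-0.8,"rx":0,"ry":0,"rz":0},
    {"x":0,"y":0,"z":-0.7,"rx":0,"ry":0,"rz":0},
    {"x":0,"y":0,"z":-0.5,"rx":0,"ry":0,"rz":0},
    {"x":0,"y":0,"z":-0.3,"rx":0,"ry":0,"rz":0},
    {"x":0,"y":0,"z":0,"rx":0,"ry":0,"rz":0},
  ],
)

```text
clock: 35.92
tool_pos: [0.6128, 0.0397, 0.1758]
orientation: [180.0, 0.0, -175.3]
force: [-0.9, 0.1, -2.0]
opening: 0.0494
gripper_force: 30.0
```

play_rows(
  motion=[
    {"x":0.08,"y":-0.2,"z":0,"rx":0,"ry":0,"rz":0},
    {"x":0.16,"y":-0.4,"z":0,"rx":0,"ry":0,"rz":0},
    {"x":0.25,"y":-0.65,"z":0,"rx":0,"ry":0,"rz":0},
    {"x":0.36,"y":-0.92,"z":0,"rx":0,"ry":0,"rz":0},
    {"x":0.36,"y":-0.92,"z":0,"rx":0,"ry":0,"rz":0},
    {"x":0.36,"y":-0.92,"z":0,"rx":0,"ry":0,"rz":0},
    {"x":0.36,"y":-0.92,"z":0,"rx":0,"ry":0,"rz":0},
    {"x":0.36,"y":-0.92,"z":0,"rx":0,"ry":0,"rz":0},
    {"x":0.36,"y":-0.92,"z":0,"rx":0,"ry":0,"rz":0},
    {"x":0.36,"y":-0.92,"z":0,"rx":0,"ry":0,"rz":0},
    {"x":0.36,"y":-0.92,"z":0,"rx":0,"ry":0,"rz":0},
    {"x":0.36,"y":-0.92,"z":0,"rx":0,"ry":0,"rz":0},
    {"x":0.36,"y":-0.92,"z":0,"rx":0,"ry":0,"rz":0},
    {"x":0.36,"y":-0.92,"z":0,"rx":0,"ry":0,"rz":0},
    {"x":0.36,"y":-0.92,"z":0,"rx":0,"ry":0,"rz":0},
    {"x":0.36,"y":-0.92,"z":0,"rx":0,"ry":0,"rz":0},
    {"x":0.22,"y":-0.6,"z":0,"rx":0,"ry":0,"rz":0},
    {"x":0.12,"y":-0.3,"z":0,"rx":0,"ry":0,"rz":0},
    {"x":0.03,"y":-0.06,"z":0,"rx":0,"ry":0,"rz":0},
    {"x":0,"y":0,"z":0,"rx":0,"ry":0,"rz":0},
  ],
)

```text
clock: 38.42
tool_pos: [0.5037, -0.3244, 0.1756]
orientation: [180.0, 0.0, -175.3]
force: [-0.4, -0.1, -1.5]
opening: 0.0489
gripper_force: 30.0
```

```bash
python3 - <<'E'
from h import *
c=cams.get_calibration("wrist");w=cams.snapshot("wrist")
s=cams.snapshot("side");print(ctrl.get_obs()["tool_pos"],ctrl.get_obs()["opening"])
cv2.imwrite("pics/m2.png",np.hstack([w[:,:],cv2.resize(s[60:220,270:390],(240,420))]))
print(proj(c,[[.5038,-.3247,.074]]))
E
```

```text
[ 0.50386221 -0.32423677  0.17559311] 0.04903240789142663
[[278.7277753  204.17543487]]
```

View pics/m2.png

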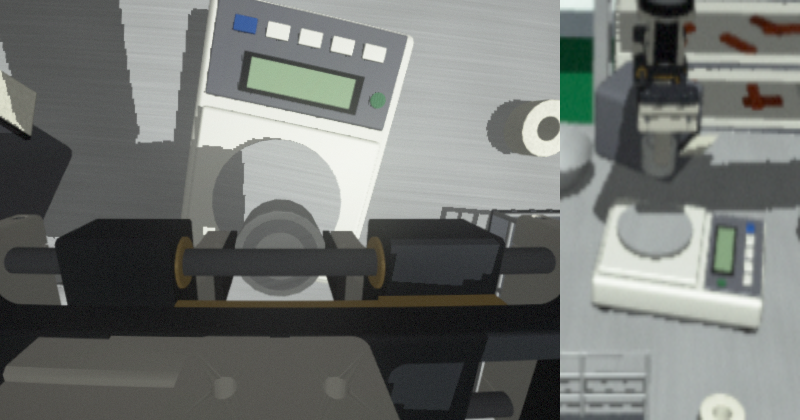

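The pan spans 212–341 in columns with its top at row 138, so its centre is about (277,203), close to the predicted (279,204). The tin is held level between the fingertips.

play_rows(
  motion=[
    {"x":0,"y":0,"z":0.4,"rx":0,"ry":0,"rz":0},
    {"x":0,"y":0,"z":0.7,"rx":0,"ry":0,"rz":0},
    {"x":0,"y":0,"z":0.7,"rx":0,"ry":0,"rz":0},
    {"x":0,"y":0,"z":0.6,"rx":0,"ry":0,"rz":0},
    {"x":0,"y":0,"z":0.4,"rx":0,"ry":0,"rz":0},
    {"x":0,"y":0,"z":0.2,"rx":0,"ry":0,"rz":0},
    {"x":0,"y":0,"z":0.1,"rx":0,"ry":0,"rz":0},
    {"x":0,"y":0,"z":0.05,"rx":0,"ry":0,"rz":0},
    {"x":0,"y":0,"z":0.03,"rx":0,"ry":0,"rz":0},
    {"x":0,"y":0,"z":0,"rx":0,"ry":0,"rz":0},
  ],
)

```text
clock: 39.78
tool_pos: [0.5038, -0.3248, 0.0963]
orientation: [-180.0, 0.0, -175.3]
force: [0.5, 0.4, -0.6]
opening: 0.049
gripper_force: 30.0
```

play_rows(
  motion=[
    {"x":0,"y":0,"z":0.02,"rx":0,"ry":0,"rz":0},
    {"x":0,"y":0,"z":0,"rx":0,"ry":0,"rz":0},
  ],
)

```text
clock: 40.02
tool_pos: [0.5036, -0.3248, 0.0956]
orientation: [-180.0, 0.0, -175.3]
force: [0.7, -0.1, -1.1]
opening: 0.049
gripper_force: 30.0
```

play_rows(
  motion=[
    {"x":0,"y":0,"z":0.03,"rx":0,"ry":0,"rz":0},
    {"x":0,"y":0,"z":0,"rx":0,"ry":0,"rz":0},
  ],
)

```text
clock: 40.28
tool_pos: [0.5037, -0.3248, 0.0955]
orientation: [-180.0, 0.0, -175.3]
force: [-2.2, 2.0, 4.5]
opening: 0.0488
gripper_force: 30.0
```

play_rows(
  motion=[
    {"x":0,"y":0,"z":0,"rx":0,"ry":0,"rz":0},
    {"x":0,"y":0,"z":0,"rx":0,"ry":0,"rz":0},
    {"x":0,"y":0,"z":0,"rx":0,"ry":0,"rz":0},
    {"x":0,"y":0,"z":0,"rx":0,"ry":0,"rz":0},
    {"x":0,"y":0,"z":0,"rx":0,"ry":0,"rz":0},
    {"x":0,"y":0,"z":-0.3,"rx":0,"ry":0,"rz":0},
    {"x":0,"y":0,"z":-0.7,"rx":0,"ry":0,"rz":0},
    {"x":0,"y":0,"z":-1,"rx":0,"ry":0,"rz":0},
    {"x":0,"y":0,"z":-1,"rx":0,"ry":0,"rz":0},
    {"x":0,"y":0,"z":-1,"rx":0,"ry":0,"rz":0},
    {"x":0,"y":0,"z":-1,"rx":0,"ry":0,"rz":0},
    {"x":0,"y":0,"z":-0.8,"rx":0,"ry":0,"rz":0},
    {"x":0,"y":0,"z":0,"rx":0,"ry":0,"rz":-0.7},
    {"x":0,"y":0,"z":0,"rx":0,"ry":0,"rz":-0.8},
    {"x":0,"y":0,"z":0,"rx":0,"ry":0,"rz":-0.8},
  ],
  fingers=1,
)

```text
clock: 42.15
tool_pos: [0.5037, -0.3248, 0.2415]
orientation: [-179.9, 0.1, -166.0]
force: [-0.2, 0.2, 0.8]
opening: 0.0877
gripper_force: 0.0
```

```bash
python3 - <<'E'
from h import *
c=cams.get_calibration("wrist");w=cams.snapshot("wrist")
t=cams.snapshot("top");cv2.imwrite("pics/t2.png",t);print(ctrl.get_obs()["tool_pos"])
cv2.imwrite("pics/m3.png",np.hstack([cv2.resize(t[190:345,110:240],(360,429))[:420],cv2.resize(w[60:360,120:440],(420,420))]))
cc=cams.get_calibration("top")
print((proj(cc,[[.5048,.3053,.135],[.3919,.3035,.155]])-[110,190])*[360/130,429/155],(proj(c,[[.5037,-.325,.106],[.5038,-.3247,.074]])-[120,60])*[1.3125,1.4])
E
```

```text
[ 0.50373134 -0.3248692   0.24130634]
[[156.2402057  149.21638051]
 [150.30321063 285.42499652]] [[208.59523491 190.01323467]
 [208.99436725 181.58498748]]
```

View pics/m3.png

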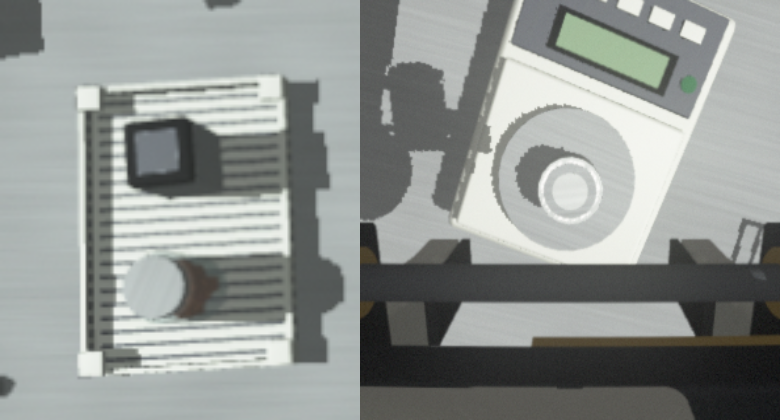

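The tin stands about 4 mm from the pan's centre (tin at crop (210,190), pan (206,180), at 0.87 mm/px plus parallax). The jar and canister stand on the tray. Next is the return.

play_rows(
  motion=[
    {"x":0,"y":0,"z":0,"rx":0,"ry":0,"rz":-1},
    {"x":0,"y":0,"z":0,"rx":0,"ry":0,"rz":-1},
    {"x":0,"y":0,"z":0,"rx":0,"ry":0,"rz":-1},
    {"x":0,"y":0,"z":0,"rx":0,"ry":0,"rz":-1},
    {"x":0,"y":0,"z":0,"rx":0,"ry":0,"rz":-1},
    {"x":0,"y":0,"z":0,"rx":0,"ry":0,"rz":-1},
    {"x":0,"y":0,"z":0,"rx":0,"ry":0,"rz":-1},
    {"x":0,"y":0,"z":0,"rx":0,"ry":0,"rz":-1},
    {"x":0,"y":0,"z":0,"rx":0,"ry":0,"rz":-1},
    {"x":0,"y":0,"z":0,"rx":0,"ry":0,"rz":-1},
    {"x":0,"y":0,"z":0,"rx":0,"ry":0,"rz":-1},
    {"x":0,"y":0,"z":0,"rx":0,"ry":0,"rz":-1},
    {"x":0,"y":0,"z":0,"rx":0,"ry":0,"rz":-1},
    {"x":0,"y":0,"z":0,"rx":0,"ry":0,"rz":-1},
    {"x":0,"y":0,"z":0,"rx":0,"ry":0,"rz":-1},
    {"x":0,"y":0,"z":0,"rx":0,"ry":0,"rz":-1},
    {"x":0,"y":0,"z":0,"rx":0,"ry":0,"rz":-1},
    {"x":0,"y":0,"z":0,"rx":0,"ry":0,"rz":-1},
    {"x":0,"y":0,"z":0,"rx":0,"ry":0,"rz":-1},
    {"x":0,"y":0,"z":0,"rx":0,"ry":0,"rz":-1},
  ],
)

```text
clock: 44.75
tool_pos: [0.5037, -0.3248, 0.2408]
orientation: [-180.0, -0.0, -86.1]
force: [-0.6, -0.4, -0.3]
opening: 0.0876
gripper_force: 0.0
```

play_rows(
  motion=[
    {"x":-0.943,"y":0.102,"z":0,"rx":0,"ry":0,"rz":0},
    {"x":-0.943,"y":0.102,"z":0,"rx":0,"ry":0,"rz":0},
    {"x":-0.943,"y":0.102,"z":0,"rx":0,"ry":0,"rz":0},
    {"x":-0.943,"y":0.102,"z":0,"rx":0,"ry":0,"rz":0},
    {"x":-0.943,"y":0.102,"z":0,"rx":0,"ry":0,"rz":0},
    {"x":-0.943,"y":0.102,"z":0,"rx":0,"ry":0,"rz":0},
    {"x":-0.943,"y":0.102,"z":0,"rx":0,"ry":0,"rz":0},
    {"x":-0.943,"y":0.102,"z":0,"rx":0,"ry":0,"rz":0},
    {"x":-0.943,"y":0.102,"z":0,"rx":0,"ry":0,"rz":0},
    {"x":-0.943,"y":0.102,"z":0,"rx":0,"ry":0,"rz":0},
    {"x":-0.943,"y":0.102,"z":0,"rx":0,"ry":0,"rz":0},
    {"x":-0.943,"y":0.102,"z":0,"rx":0,"ry":0,"rz":0},
    {"x":-0.943,"y":0.102,"z":0,"rx":0,"ry":0,"rz":0},
    {"x":-0.943,"y":0.102,"z":0,"rx":0,"ry":0,"rz":0},
    {"x":-0.943,"y":0.102,"z":0,"rx":0,"ry":0,"rz":0},
    {"x":-0.943,"y":0.102,"z":0,"rx":0,"ry":0,"rz":0},
    {"x":-0.943,"y":0.102,"z":0,"rx":0,"ry":0,"rz":0},
    {"x":-0.943,"y":0.102,"z":0,"rx":0,"ry":0,"rz":0},
    {"x":-0.943,"y":0.102,"z":0,"rx":0,"ry":0,"rz":0},
    {"x":-0.943,"y":0.102,"z":0,"rx":0,"ry":0,"rz":0},
  ],
)

```text
clock: 47.25
tool_pos: [0.4206, 0.143, 0.2408]
orientation: [-179.9, 0.0, -86.2]
force: [-0.6, 0.5, -0.8]
opening: 0.0877
gripper_force: 0.0
```

play_rows(
  motion=[
    {"x":-0.943,"y":0.102,"z":0,"rx":0,"ry":0,"rz":0},
    {"x":-0.943,"y":0.102,"z":0,"rx":0,"ry":0,"rz":0},
    {"x":-0.943,"y":0.102,"z":0,"rx":0,"ry":0,"rz":0},
    {"x":-0.943,"y":0.102,"z":0,"rx":0,"ry":0,"rz":0},
    {"x":-0.943,"y":0.102,"z":0,"rx":0,"ry":0,"rz":0},
    {"x":-0.943,"y":0.102,"z":0,"rx":0,"ry":0,"rz":0},
    {"x":-0.943,"y":0.102,"z":0,"rx":0,"ry":0,"rz":0},
    {"x":0,"y":0,"z":0,"rx":0,"ry":0,"rz":0},
    {"x":0,"y":0,"z":0,"rx":0,"ry":0,"rz":0},
  ],
)

```text
clock: 48.38
tool_pos: [0.3915, 0.3056, 0.2397]
orientation: [180.0, -0.0, -86.1]
force: [-0.1, 0.9, 0.4]
opening: 0.0875
gripper_force: 0.0
```

Down 138 mm to 0.102.

play_rows(
  motion=[
    {"x":0,"y":0,"z":0.6,"rx":0,"ry":0,"rz":0},
    {"x":0,"y":0,"z":0.8,"rx":0,"ry":0,"rz":0},
    {"x":0,"y":0,"z":0.9,"rx":0,"ry":0,"rz":0},
    {"x":0,"y":0,"z":0.9,"rx":0,"ry":0,"rz":0},
    {"x":0,"y":0,"z":0.8,"rx":0,"ry":0,"rz":0},
    {"x":0,"y":0,"z":0.6,"rx":0,"ry":0,"rz":0},
    {"x":0,"y":0,"z":0.5,"rx":0,"ry":0,"rz":0},
    {"x":0,"y":0,"z":0.43,"rx":0,"ry":0,"rz":0},
    {"x":0,"y":0,"z":0,"rx":0,"ry":0,"rz":0},
    {"x":0,"y":0,"z":0,"rx":0,"ry":0,"rz":0},
  ],
)

```text
clock: 49.62
tool_pos: [0.3919, 0.3059, 0.102]
orientation: [-180.0, 0.0, -86.1]
force: [0.0, -0.1, 0.2]
opening: 0.0874
gripper_force: 0.0
```

play_rows(
  motion=[
    {"x":0,"y":0,"z":0,"rx":0,"ry":0,"rz":0},
    {"x":0,"y":0,"z":0,"rx":0,"ry":0,"rz":0},
    {"x":0,"y":0,"z":0,"rx":0,"ry":0,"rz":0},
    {"x":0,"y":0,"z":0,"rx":0,"ry":0,"rz":0},
    {"x":0,"y":0,"z":0,"rx":0,"ry":0,"rz":0},
    {"x":0,"y":0,"z":0,"rx":0,"ry":0,"rz":0},
    {"x":0,"y":0,"z":0,"rx":0,"ry":0,"rz":0},
    {"x":0,"y":0,"z":0,"rx":0,"ry":0,"rz":0},
  ],
  fingers=-1,
)

```text
clock: 50.62
tool_pos: [0.3919, 0.3058, 0.1017]
orientation: [-180.0, 0.0, -86.1]
force: [0.7, -0.7, 2.7]
opening: 0.0591
gripper_force: 30.0
```

play_rows(
  motion=[
    {"x":0,"y":0,"z":-0.3,"rx":0,"ry":0,"rz":0},
    {"x":0,"y":0,"z":-0.6,"rx":0,"ry":0,"rz":0},
    {"x":0,"y":0,"z":-0.8,"rx":0,"ry":0,"rz":0},
    {"x":0,"y":0,"z":-0.9,"rx":0,"ry":0,"rz":0},
    {"x":0,"y":0,"z":-0.9,"rx":0,"ry":0,"rz":0},
    {"x":0,"y":0,"z":-0.8,"rx":0,"ry":0,"rz":0},
    {"x":0,"y":0,"z":-0.5,"rx":0,"ry":0,"rz":0},
    {"x":0,"y":0,"z":-0.2,"rx":0,"ry":0,"rz":0},
    {"x":0,"y":0,"z":0,"rx":0,"ry":0,"rz":0},
  ],
)

```text
clock: 51.75
tool_pos: [0.3915, 0.3055, 0.2265]
orientation: [180.0, 0.0, -86.1]
force: [0.6, -1.2, -2.4]
opening: 0.0592
gripper_force: 30.0
```

play_rows(
  motion=[
    {"x":0.2,"y":-0.09,"z":0,"rx":0,"ry":0,"rz":0},
    {"x":0.4,"y":-0.18,"z":0,"rx":0,"ry":0,"rz":0},
    {"x":0.6,"y":-0.27,"z":0,"rx":0,"ry":0,"rz":0},
    {"x":0.85,"y":-0.385,"z":0,"rx":0,"ry":0,"rz":0},
    {"x":0.85,"y":-0.385,"z":0,"rx":0,"ry":0,"rz":0},
    {"x":0.85,"y":-0.385,"z":0,"rx":0,"ry":0,"rz":0},
    {"x":0.85,"y":-0.385,"z":0,"rx":0,"ry":0,"rz":0},
    {"x":0.85,"y":-0.385,"z":0,"rx":0,"ry":0,"rz":0},
    {"x":0.85,"y":-0.385,"z":0,"rx":0,"ry":0,"rz":0},
    {"x":0.85,"y":-0.385,"z":0,"rx":0,"ry":0,"rz":0},
    {"x":0.85,"y":-0.385,"z":0,"rx":0,"ry":0,"rz":0},
    {"x":0.85,"y":-0.385,"z":0,"rx":0,"ry":0,"rz":0},
    {"x":0.85,"y":-0.385,"z":0,"rx":0,"ry":0,"rz":0},
    {"x":0.85,"y":-0.385,"z":0,"rx":0,"ry":0,"rz":0},
    {"x":0.85,"y":-0.385,"z":0,"rx":0,"ry":0,"rz":0},
    {"x":0.7,"y":-0.32,"z":0,"rx":0,"ry":0,"rz":0},
    {"x":0.5,"y":-0.23,"z":0,"rx":0,"ry":0,"rz":0},
    {"x":0.3,"y":-0.14,"z":0,"rx":0,"ry":0,"rz":0},
    {"x":0.13,"y":-0.06,"z":0,"rx":0,"ry":0,"rz":0},
    {"x":0,"y":0,"z":0,"rx":0,"ry":0,"rz":0},
  ],
)

```text
clock: 54.25
tool_pos: [0.5612, -0.0093, 0.2265]
orientation: [180.0, 0.0, -86.1]
force: [-0.3, 0.7, -2.4]
opening: 0.0595
gripper_force: 30.0
```

play_rows(
  motion=[
    {"x":0,"y":0,"z":0.4,"rx":0,"ry":0,"rz":0},
    {"x":0,"y":0,"z":0.8,"rx":0,"ry":0,"rz":0},
    {"x":0,"y":0,"z":0.8,"rx":0,"ry":0,"rz":0},
    {"x":0,"y":0,"z":0.8,"rx":0,"ry":0,"rz":0},
    {"x":0,"y":0,"z":0.7,"rx":0,"ry":0,"rz":0},
    {"x":0,"y":0,"z":0.6,"rx":0,"ry":0,"rz":0},
    {"x":0,"y":0,"z":0.4,"rx":0,"ry":0,"rz":0},
    {"x":0,"y":0,"z":0.2,"rx":0,"ry":0,"rz":0},
    {"x":0,"y":0,"z":0.1,"rx":0,"ry":0,"rz":0},
    {"x":0,"y":0,"z":0.1,"rx":0,"ry":0,"rz":0},
    {"x":0,"y":0,"z":0.06,"rx":0,"ry":0,"rz":0},
    {"x":0,"y":0,"z":0,"rx":0,"ry":0,"rz":0},
  ],
)

```text
clock: 55.75
tool_pos: [0.5613, -0.0093, 0.1027]
orientation: [-180.0, 0.0, -86.1]
force: [0.2, -0.3, -2.9]
opening: 0.0596
gripper_force: 30.0
```

Need about 2 mm more (contact expected at 0.1007).

play_rows(
  motion=[
    {"x":0,"y":0,"z":0.04,"rx":0,"ry":0,"rz":0},
    {"x":0,"y":0,"z":0.03,"rx":0,"ry":0,"rz":0},
    {"x":0,"y":0,"z":0,"rx":0,"ry":0,"rz":0},
  ],
)

```text
clock: 56.12
tool_pos: [0.5613, -0.0093, 0.1008]
orientation: [-180.0, 0.0, -86.1]
force: [0.3, -0.4, -1.9]
opening: 0.0596
gripper_force: 30.0
```

play_rows(
  motion=[
    {"x":0,"y":0,"z":0.02,"rx":0,"ry":0,"rz":0},
    {"x":0,"y":0,"z":0,"rx":0,"ry":0,"rz":0},
  ],
)

```text
clock: 56.38
tool_pos: [0.5614, -0.0093, 0.1007]
orientation: [-180.0, -0.0, -86.1]
force: [-1.6, -0.3, 2.9]
opening: 0.0591
gripper_force: 30.0
```

play_rows(
  motion=[
    {"x":0,"y":0,"z":0,"rx":0,"ry":0,"rz":0},
    {"x":0,"y":0,"z":0,"rx":0,"ry":0,"rz":0},
    {"x":0,"y":0,"z":0,"rx":0,"ry":0,"rz":0},
    {"x":0,"y":0,"z":0,"rx":0,"ry":0,"rz":0},
    {"x":0,"y":0,"z":0,"rx":0,"ry":0,"rz":0},
    {"x":0,"y":0,"z":-0.5,"rx":0,"ry":0,"rz":0},
    {"x":0,"y":0,"z":-0.9,"rx":0,"ry":0,"rz":0},
    {"x":0,"y":0,"z":-1,"rx":0,"ry":0,"rz":0},
    {"x":0,"y":0,"z":-1,"rx":0,"ry":0,"rz":0},
    {"x":0,"y":0,"z":-0.6,"rx":0,"ry":0,"rz":0},
  ],
  fingers=1,
)

```text
clock: 57.62
tool_pos: [0.5618, -0.0093, 0.2025]
orientation: [-179.9, 0.0, -86.1]
force: [-0.3, -0.9, -0.3]
opening: 0.0877
gripper_force: 0.0
```

play_rows(
  motion=[
    {"x":-0.91,"y":0.1,"z":0,"rx":0,"ry":0,"rz":0},
    {"x":-0.91,"y":0.1,"z":0,"rx":0,"ry":0,"rz":0},
    {"x":-0.91,"y":0.1,"z":0,"rx":0,"ry":0,"rz":0},
    {"x":-0.91,"y":0.1,"z":0,"rx":0,"ry":0,"rz":0},
    {"x":-0.91,"y":0.1,"z":0,"rx":0,"ry":0,"rz":0},
    {"x":-0.91,"y":0.1,"z":0,"rx":0,"ry":0,"rz":0},
    {"x":-0.91,"y":0.1,"z":0,"rx":0,"ry":0,"rz":0},
    {"x":-0.91,"y":0.1,"z":0,"rx":0,"ry":0,"rz":0},
    {"x":-0.91,"y":0.1,"z":0,"rx":0,"ry":0,"rz":0},
    {"x":-0.91,"y":0.1,"z":0,"rx":0,"ry":0,"rz":0},
    {"x":-0.91,"y":0.1,"z":0,"rx":0,"ry":0,"rz":0},
    {"x":-0.91,"y":0.1,"z":0,"rx":0,"ry":0,"rz":0},
    {"x":-0.91,"y":0.1,"z":0,"rx":0,"ry":0,"rz":0},
    {"x":-0.89,"y":0.1,"z":0,"rx":0,"ry":0,"rz":0},
    {"x":0,"y":0,"z":0,"rx":0,"ry":0,"rz":0},
    {"x":0,"y":0,"z":0,"rx":0,"ry":0,"rz":0},
  ],
)

```text
clock: 59.62
tool_pos: [0.5045, 0.3057, 0.2001]
orientation: [180.0, -0.0, -86.1]
force: [0.1, 0.5, -0.2]
opening: 0.0872
gripper_force: 0.0
```

Down 109 mm (4.35), grip, then lift 125 mm.

play_rows(
  motion=[
    {"x":0,"y":0,"z":0.5,"rx":0,"ry":0,"rz":0},
    {"x":0,"y":0,"z":0.8,"rx":0,"ry":0,"rz":0},
    {"x":0,"y":0,"z":0.8,"rx":0,"ry":0,"rz":0},
    {"x":0,"y":0,"z":0.8,"rx":0,"ry":0,"rz":0},
    {"x":0,"y":0,"z":0.6,"rx":0,"ry":0,"rz":0},
    {"x":0,"y":0,"z":0.5,"rx":0,"ry":0,"rz":0},
    {"x":0,"y":0,"z":0.35,"rx":0,"ry":0,"rz":0},
    {"x":0,"y":0,"z":0,"rx":0,"ry":0,"rz":0},
    {"x":0,"y":0,"z":0,"rx":0,"ry":0,"rz":0},
  ],
)

```text
clock: 60.75
tool_pos: [0.505, 0.3058, 0.0921]
orientation: [-180.0, 0.0, -86.1]
force: [-0.1, -1.9, -0.2]
opening: 0.0876
gripper_force: 0.0
```

play_rows(
  motion=[
    {"x":0,"y":0,"z":0,"rx":0,"ry":0,"rz":0},
    {"x":0,"y":0,"z":0,"rx":0,"ry":0,"rz":0},
    {"x":0,"y":0,"z":0,"rx":0,"ry":0,"rz":0},
    {"x":0,"y":0,"z":0,"rx":0,"ry":0,"rz":0},
    {"x":0,"y":0,"z":0,"rx":0,"ry":0,"rz":0},
    {"x":0,"y":0,"z":0,"rx":0,"ry":0,"rz":0},
    {"x":0,"y":0,"z":0,"rx":0,"ry":0,"rz":0},
    {"x":0,"y":0,"z":0,"rx":0,"ry":0,"rz":0},
  ],
  fingers=-1,
)

```text
clock: 61.75
tool_pos: [0.5048, 0.3056, 0.0917]
orientation: [-180.0, 0.0, -86.1]
force: [0.4, 1.3, 1.8]
opening: 0.056
gripper_force: 30.0
```

play_rows(
  motion=[
    {"x":0,"y":0,"z":-0.3,"rx":0,"ry":0,"rz":0},
    {"x":0,"y":0,"z":-0.6,"rx":0,"ry":0,"rz":0},
    {"x":0,"y":0,"z":-0.8,"rx":0,"ry":0,"rz":0},
    {"x":0,"y":0,"z":-0.9,"rx":0,"ry":0,"rz":0},
    {"x":0,"y":0,"z":-0.9,"rx":0,"ry":0,"rz":0},
    {"x":0,"y":0,"z":-0.8,"rx":0,"ry":0,"rz":0},
    {"x":0,"y":0,"z":-0.5,"rx":0,"ry":0,"rz":0},
    {"x":0,"y":0,"z":-0.2,"rx":0,"ry":0,"rz":0},
    {"x":0,"y":0,"z":0,"rx":0,"ry":0,"rz":0},
  ],
)

```text
clock: 62.88
tool_pos: [0.5045, 0.3055, 0.2164]
orientation: [180.0, -0.0, -86.1]
force: [0.1, -0.5, -3.5]
opening: 0.0557
gripper_force: 29.9
```

play_rows(
  motion=[
    {"x":0.2,"y":-0.03,"z":0,"rx":0,"ry":0,"rz":0},
    {"x":0.4,"y":-0.06,"z":0,"rx":0,"ry":0,"rz":0},
    {"x":0.6,"y":-0.09,"z":0,"rx":0,"ry":0,"rz":0},
    {"x":0.8,"y":-0.12,"z":0,"rx":0,"ry":0,"rz":0},
    {"x":0.8,"y":-0.12,"z":0,"rx":0,"ry":0,"rz":0},
    {"x":0.8,"y":-0.12,"z":0,"rx":0,"ry":0,"rz":0},
    {"x":0.8,"y":-0.12,"z":0,"rx":0,"ry":0,"rz":0},
    {"x":0.8,"y":-0.12,"z":0,"rx":0,"ry":0,"rz":0},
    {"x":0.8,"y":-0.12,"z":0,"rx":0,"ry":0,"rz":0},
    {"x":0.8,"y":-0.12,"z":0,"rx":0,"ry":0,"rz":0},
    {"x":0.8,"y":-0.12,"z":0,"rx":0,"ry":0,"rz":0},
    {"x":0.6,"y":-0.09,"z":0,"rx":0,"ry":0,"rz":0},
    {"x":0.5,"y":-0.08,"z":0,"rx":0,"ry":0,"rz":0},
    {"x":0.3,"y":-0.06,"z":0,"rx":0,"ry":0,"rz":0},
    {"x":0,"y":0,"z":0,"rx":0,"ry":0,"rz":0},
    {"x":0,"y":0,"z":0,"rx":0,"ry":0,"rz":0},
  ],
)

```text
clock: 64.88
tool_pos: [0.5542, 0.0837, 0.2166]
orientation: [-180.0, 0.0, -86.1]
force: [0.1, -0.1, -4.4]
opening: 0.0559
gripper_force: 29.9
```

play_rows(
  motion=[
    {"x":0,"y":0,"z":0.4,"rx":0,"ry":0,"rz":0},
    {"x":0,"y":0,"z":0.8,"rx":0,"ry":0,"rz":0},
    {"x":0,"y":0,"z":0.8,"rx":0,"ry":0,"rz":0},
    {"x":0,"y":0,"z":0.8,"rx":0,"ry":0,"rz":0},
    {"x":0,"y":0,"z":0.7,"rx":0,"ry":0,"rz":0},
    {"x":0,"y":0,"z":0.6,"rx":0,"ry":0,"rz":0},
    {"x":0,"y":0,"z":0.4,"rx":0,"ry":0,"rz":0},
    {"x":0,"y":0,"z":0.2,"rx":0,"ry":0,"rz":0},
    {"x":0,"y":0,"z":0.1,"rx":0,"ry":0,"rz":0},
    {"x":0,"y":0,"z":0.1,"rx":0,"ry":0,"rz":0},
    {"x":0,"y":0,"z":0.06,"rx":0,"ry":0,"rz":0},
    {"x":0,"y":0,"z":0.04,"rx":0,"ry":0,"rz":0},
    {"x":0,"y":0,"z":0,"rx":0,"ry":0,"rz":0},
  ],
)

```text
clock: 66.5
tool_pos: [0.5542, 0.0834, 0.0916]
orientation: [-180.0, 0.0, -86.1]
force: [0.4, 0.3, -3.6]
opening: 0.0562
gripper_force: 29.9
```

play_rows(
  motion=[
    {"x":0,"y":0,"z":0.03,"rx":0,"ry":0,"rz":0},
    {"x":0,"y":0,"z":0,"rx":0,"ry":0,"rz":0},
  ],
)

```text
clock: 66.75
tool_pos: [0.5542, 0.0834, 0.0908]
orientation: [-180.0, 0.0, -86.1]
force: [-0.3, -0.2, -4.6]
opening: 0.0559
gripper_force: 29.9
```

play_rows(
  motion=[
    {"x":0,"y":0,"z":0.025,"rx":0,"ry":0,"rz":0},
    {"x":0,"y":0,"z":0,"rx":0,"ry":0,"rz":0},
  ],
)

```text
clock: 67.0
tool_pos: [0.5543, 0.0834, 0.0907]
orientation: [-180.0, -0.0, -86.1]
force: [-1.8, 0.4, 3.1]
opening: 0.0557
gripper_force: 29.9
```

Contact. Release, raise, and look.

play_rows(
  motion=[
    {"x":0,"y":0,"z":0,"rx":0,"ry":0,"rz":0},
    {"x":0,"y":0,"z":0,"rx":0,"ry":0,"rz":0},
    {"x":0,"y":0,"z":0,"rx":0,"ry":0,"rz":0},
    {"x":0,"y":0,"z":0,"rx":0,"ry":0,"rz":0},
    {"x":0,"y":0,"z":0,"rx":0,"ry":0,"rz":0},
    {"x":0,"y":0,"z":-0.5,"rx":0,"ry":0,"rz":0},
    {"x":0,"y":0,"z":-0.9,"rx":0,"ry":0,"rz":0},
    {"x":0,"y":0,"z":-1,"rx":0,"ry":0,"rz":0},
    {"x":0,"y":0,"z":-1,"rx":0,"ry":0,"rz":0},
    {"x":0,"y":0,"z":-1,"rx":0,"ry":0,"rz":0},
    {"x":0,"y":0,"z":-1,"rx":0,"ry":0,"rz":0},
    {"x":-0.9,"y":0,"z":-0.5,"rx":0,"ry":0,"rz":0},
    {"x":-0.9,"y":0,"z":0,"rx":0,"ry":0,"rz":0},
    {"x":-0.9,"y":0,"z":0,"rx":0,"ry":0,"rz":0},
    {"x":-0.9,"y":0,"z":0,"rx":0,"ry":0,"rz":0},
    {"x":-0.9,"y":0,"z":0,"rx":0,"ry":0,"rz":0},
    {"x":-0.9,"y":0,"z":0,"rx":0,"ry":0,"rz":0},
    {"x":-0.9,"y":0,"z":0,"rx":0,"ry":0,"rz":0},
    {"x":-0.9,"y":0,"z":0,"rx":0,"ry":0,"rz":0},
    {"x":-0.9,"y":0,"z":0,"rx":0,"ry":0,"rz":0},
  ],
  fingers=1,
)

```text
clock: 69.5
tool_pos: [0.5403, 0.287, 0.2377]
orientation: [-180.0, -0.0, -86.1]
force: [0.7, -0.5, -0.1]
opening: 0.0877
gripper_force: 0.0
```

play_rows(
  motion=[
    {"x":-0.9,"y":0,"z":0,"rx":0,"ry":0,"rz":0},
    {"x":-0.5,"y":0,"z":0,"rx":0,"ry":0,"rz":0},
    {"x":0,"y":0,"z":0,"rx":0,"ry":0,"rz":0},
    {"x":0,"y":0,"z":0,"rx":0,"ry":0,"rz":0},
  ],
)

```text
clock: 70.0
tool_pos: [0.538, 0.3199, 0.2377]
orientation: [180.0, -0.0, -86.1]
force: [-0.1, 0.6, -0.2]
opening: 0.0874
gripper_force: 0.0
```

```bash
python3 - <<'E'
from h import *
t=cams.snapshot("top");a=cv2.imread("pics/top0.png");print(ctrl.get_obs()["clock"])
r=lambda i:cv2.resize(i[165:300,230:350],(360,405),interpolation=cv2.INTER_CUBIC)
cv2.imwrite("pics/m4.png",np.vstack([np.hstack([r(a),r(t)]),cv2.resize(t[200:270,380:500],(720,190))[:190]]))
E
```

```text
70.05
```

View pics/m4.png

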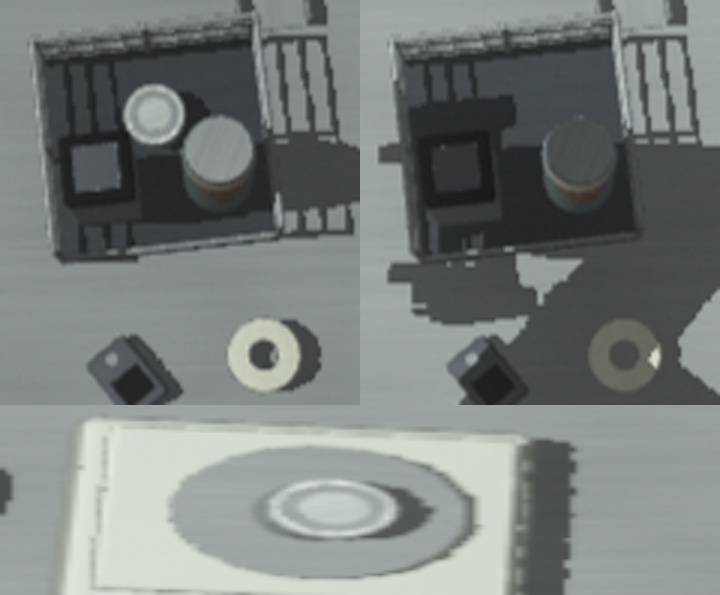

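Before and after match: canister (97,167) and (457,167), jar lid (219,148) and (579,150) with a 360 px offset between the two crops. The tin is in the middle of the pan, and the logger and label roll have not moved.

```bash
python3 -c "
from plant import workorder
print(workorder.close_job())"
```

```text
the job is handed in; nothing more can be done
None
```

The job is handed in at about 70 s of the 128 s: the tin stands on the balance pan about 4 mm from its centre, the jar and canister are back on their spots in the caddy, and the logger and label roll have not moved (I did not check the scoop separately); no verdict was returned.

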